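# Bring the mould under the forming press and hold its sprung arm down

### The job

Slide the plaster mould on its carrier along the guide channel of the green forming press until it is up against the yellow end stop. Then pull the press's sprung arm down by its red handle all the way to its stop, and finish while still holding the handle down there: the spring lifts the arm if you let go. Leave the pots, jar and brush standing around where they are.

Things in the scene. Friction and masses are not known exactly. Their poses are not given: they have to be found in the camera images.
- press: Fixed forming press: aluminium bed 12 mm thick, spanning its x -85..175, y -335..95 mm, with a green column (x 110..168, |y| < 35, 145 mm high). Origin on the table under the mould's home spot; z up, x from the channel to the column, y along the channel to the yellow end stop. The channel is 125 mm wide, centred on x = 0; rail tops 30 mm above the table, lips over the carrier leave 106 mm free.
- post (a point): Centre of the black upright grip post of the loose carrier (about 0.7 kg, slides with 3 to 8 N): 22 mm diameter, 60 mm tall, centre 52 mm and top 82 mm above the table. The carrier is a steel plate 120 x 190 x 10 mm in the channel (2.5 mm side play). Its white plaster mould, 88 mm wide, rim 77 mm above the table, is centred 110 mm from the post towards the end stop.
- home (a point): Point of the fixed press where the post's centre is when the carrier is up against the end stop (press frame: 0, -110, 52 mm). Axes as the press. At first the post is 90 to 180 mm from it, towards the press's -y.
- pivot (a point): Point of the fixed press on the hinge axis of the sprung arm (press frame: 130, 0, 120 mm); the axis runs along the press's y. Axes as the press.
- swing (a joint): Sprung arm: 0 = raised (0.8 rad above level, where its spring keeps it), 0.8 = down at its stop, level. At angle q the handle's axis is at press x = 130 - 240 cos(0.8 - q), z = 120 + 240 sin(0.8 - q) mm. The green arm is 22 mm wide, at press y = 0; a steel template under it dips into the mould at the stop. The handle needs about 3 N at first, 9 N at the stop.
- handle: Red round handle of the sprung arm (a sleeve that turns on its own axis), 24 mm diameter, 105 mm long along the press's y, from y = -11 to y = 94 mm. Origin on its axis at y = 0, in the middle of the arm.
- handle_grip (a point): Point on the axis of the red handle where there is free room to grip it (55 mm from the arm's middle towards the press's +y); about 292 mm above the table when raised, 120 mm when down.
- cup: Bystander: terracotta cup, 60 mm wide, 60 mm high, standing on the press's bed beside the channel, on the column's side. Origin under its centre.
- jug: Bystander: terracotta jug without handle, 100 mm wide, 130 mm high. Origin under its centre.
- bowl: Bystander: terracotta bowl, 110 mm wide, 50 mm high. Origin under its centre.
- lidded_pot: Bystander: terracotta pot with a knobbed lid (one piece), 106 mm wide, 102 mm high. Origin under its centre.
- mug: Bystander: terracotta mug, 76 mm wide, 85 mm high. Origin under its centre.
- slip_jar: Bystander: clear jar with white cap, 64 mm wide, 100 mm high. Origin under its centre.
- brush: Bystander: brush with a wooden handle, lying on the table in front of the press, under 25 mm high.
There are look-alikes about, which are no part of the job. What is meant by the part that bears post is not turquoise, and is the larger of those in its own colour.

How it is judged:
On the way, in this order (a step that is already met when the one before it is completed fails the run):
1. the carrier is up against the end stop (y of post in the frame of home above -0.005 m and distance between post and home below 0.012 m), for 0.2 s.
2. the arm is held down at its stop by the handle (value of joint swing above 0.75 rad and contact force between handle and the fingers above 2 N), for 0.2 s.
At the end, for the whole second after the job is handed in: The carrier is within 5 mm of the end stop, and the fingers hold the red handle (more than 2 N) with the arm within 0.05 rad (12 mm at the handle) of its lower stop (all of step 1 and all of step 2); the arm keeps its last pose, push and grip.
It fails at once if a pot, the jar or the brush is moved by more than 3 cm (distance of any of cup, jug, bowl, lidded_pot, mug, slip_jar, brush from where it was at the start of the episode above 0.03 m).
It also fails if it takes over 58 s, if anything falls off the work surface, if the arm or the gripper's body presses on something with over 40 N, if the wrist force passes 120 N, or if a joint passes its speed limit or range.

### The arm

A 7-joint arm with a two-finger parallel gripper is mounted at the origin on the work surface. World frame = base frame: x ahead of the robot, y to its left, z up, the work surface at z = 0. Lengths are in m, angles in rad, forces in N, time in s.
With the tool pointing down it reaches from about 0.375 to 0.925 m from the base axis. Payload 3.1 kg.
Tool frame: the origin (TCP) lies on the mounting face of the last link; the fingertips stand ahead of it and the grasp point (between the pads) lies 155 mm ahead of it (ctrl.tip_reach is the z of the fingertips in the tool frame, in m); z points along the fingers, y is the direction in which the jaws open and shut (so a half turn about z gives the same grasp; the last joint's range is limited). The gripper opens to 85 mm and grips with 20 to 120 N. Pads are 22 mm wide; open, the fingers measure 114 mm over their backs; the gripper's body (76 mm by 85 mm) begins 54 mm behind the grasp point. The pads swing forward as they close: fully open they stand 13 mm farther back than shut.
Start: joints at [-1.236, 0.383, 0.044, 1.598, -0.018, 1.161, -0.05], TCP at [0.273, 0.59, 0.405] pointing down, gripper open.
Joint ranges: [-2.61, 2.61], [-0.41, 2.15], [-1.48, 1.57], [0, 2.5], [-1.57, 4.71], [0.05, 1.97], [-2.85, 2.85]. Speed limits (rad/s): [2.79, 2.79, 3.14, 3.14, 3.14, 3.14, 3.14].

### API

Orientations are given as a unit quaternion [w, x, y, z].
In Python, from cell import ctrl gives the robot as it stands. Calls block until the motion is done:
- ctrl.move_pose(position, orientation): joint-space move of the TCP to a pose.
- ctrl.line_to(position, attitude=None, speed=0.15, guard=None): straight line of the TCP; attitude=None keeps the orientation; speed is the mean speed in m/s. With guard (N) it stops when the force on the tool has changed by that much, and returns True; else False.
- ctrl.movej(angles): joint-space move.
- ctrl.open_gripper() and ctrl.gripper_close(): open the fingers fully, or close them until they stop; the grip force is fixed at half the most.
- ctrl.pause(seconds).
- ctrl.inverse_kinematics(position, orientation): joint angles nearest the present ones, or None.
- ctrl.read_state(): the state.
- ctrl.snapshot(name): name is "side" or "top" or "wrist"; returns a dict with "img" (420x560x3 uint8, red, green, blue), "range_z" (420x560 float32, m along the optical axis (not along the pixel's ray), 0 where there is no reading), "fx", "fy", "cx", "cy" (pixels), "T" (4x4, takes a point from camera to world coordinates). Camera axes: x right, y down, z forward; pixel columns grow to the right and rows downward; lengths in m; the calibration is good to about 2 mm. A picture is of the moment at which its call begins.
A pose or a line that the arm cannot do raises ctrl.PlanningError and nothing moves.
- ctrl.finish_job(): hands the job in, once; it reports no verdict.
Trained networks look in a picture, given as the dict that the camera call returned (one of the last four; its "shot" number tells which), for a name from the list of things; names that differ only in an ending like _2 or _b are one class to them, and where a whole thing is asked for, a point or a joint stands for the part that bears it (a point fixed in the world has none). Each returns a list of dicts, best first, with "score" (0 to 1); they miss things now and then, are a little off and sometimes report something else, mostly with a low value. They report only what shows in the picture. A call takes as long as a camera call. They do not tell look-alikes from the thing itself.
- ctrl.cut_out(picture, label): "pixels" (420x560 bool, what is visible of it) and "extent" ([centre column, centre row, width, height] in pixels, round what is visible of it).
- ctrl.place_of(picture, label): "pixel" ([row, column] in pixels: a listed point, or the origin of a listed thing).
The state is a dict: "time": time; "joint_pos": joint angles; "dq": joint speeds; "effort": joint torques, N m; "eef_pos": TCP position; "tcp_rot": TCP orientation; "ft_force": force on the tool from outside, world axes, zero at the start; "ft_torque": the same for the moment, N m; "finger_gap": opening from 0.0 (shut) to 1.0 (fully open).
Only numpy, scipy, OpenCV 4.12 (cv2) and the standard library are available. Lean on these libraries where they do the work, as an engineer would, in place of code of your own. Each camera call takes 0.05 s, during which the arm holds its last target. There are 200 camera calls.

## Working session

There is one attempt and no reset: what is moved stays moved. The work goes in short steps, each a Python script; the robot and the scene stay as the last script left them, time stands still between calls to the robot, and variables do not carry over. Pictures are saved under pics/ and viewed, on a budget of 10 in all, crops included, one or two more only if the job needs it, and the job is handed in when it is done.

```bash
ls; mkdir -p pics; cat > h.py <<'E'
import numpy as np, cv2, pickle
from cell import ctrl
def px2w(p,r,c,z=None,depth=None):
    T=np.array(p["T"]); d=np.array([(c-p["cx"])/p["fx"],(r-p["cy"])/p["fy"],1.])
    if z is not None:
        w=T[:3,:3]@d; s=(z-T[2,3])/w[2]; return T[:3,3]+s*w
    return (T@np.append(d*depth,1))[:3]
def cloud(p):
    r,c=np.mgrid[0:420,0:560]; Z=p["range_z"]
    P=np.stack([(c-p["cx"])/p["fx"]*Z,(r-p["cy"])/p["fy"]*Z,Z],-1)
    T=np.array(p["T"]); return P@T[:3,:3].T+T[:3,3]
def w2px(p,w):
    T=np.linalg.inv(np.array(p["T"])); q=T[:3,:3]@np.asarray(w)+T[:3,3]
    return [round(float(q[1]/q[2]*p["fy"]+p["cy"]),1),round(float(q[0]/q[2]*p["fx"]+p["cx"]),1)]
E
python3 - <<'E'
from h import *
np.set_printoptions(precision=3,suppress=True)
ims=[]
for n in ("top","side"):
    p=ctrl.snapshot(n); ims.append(p["img"]); pickle.dump(p,open(n+"0.pkl","wb"))
    C=cloud(p)
    for l in ("post","home","pivot","handle","handle_grip","press","cup","jug","brush"):
        for o in ctrl.place_of(p,l)[:4]:
            if o["score"]>.2:
                r,c=o["pixel"]; ri,ci=int(round(r)),int(round(c)); print(n,l,round(o["score"],2),np.round([r,c]),C[ri,ci] if 0<=ri<420 and 0<=ci<560 else None)
    cv2.imwrite(f"pics/{n}0.png",p["img"][:,:,::-1])
s=ctrl.read_state(); print(s["time"],s["eef_pos"],s["tcp_rot"],ctrl.tip_reach)
E
```

```text
pics
top post 0.96 [272. 297.] [ 0.284 -0.114  0.053]
top post 0.62 [287. 394.] [ 0.242 -0.398  0.078]
top post 0.6 [185. 325.] [ 0.542 -0.195  0.08 ]
top home 0.93 [174. 280.] [ 0.58  -0.063  0.037]
top pivot 0.8 [119. 256.] [0.723 0.009 0.146]
top handle 0.83 [165. 234.] [0.568 0.06  0.301]
top handle 0.54 [175. 277.] [ 0.572 -0.053  0.074]
top handle_grip 0.8 [157. 213.] [ 0.379 -0.028  1.587]
top press 0.85 [170. 245.] [0.594 0.045 0.017]
top cup 0.74 [143. 316.] [ 0.68  -0.175  0.016]
top jug 0.92 [243. 125.] [0.369 0.386 0.098]
top brush 0.72 [252. 208.] [0.342 0.156 0.016]
side post 0.92 [322. 204.] [ 0.242 -0.419  0.061]
side post 0.84 [253. 229.] [ 0.288 -0.113  0.047]
side post 0.69 [267. 316.] [ 0.542 -0.215  0.066]
side pivot 0.68 [207. 374.] [ 0.738 -0.015  0.14 ]
side handle 0.64 [154. 323.] [0.578 0.046 0.295]
side handle_grip 0.55 [149. 324.] [0.583 0.067 0.302]
side press 0.71 [234. 328.] [ 0.591 -0.066  0.077]
side cup 0.76 [270. 361.] [ 0.677 -0.192  0.033]
side jug 0.67 [181. 257.] [0.368 0.363 0.029]
side brush 0.8 [216. 250.] [0.345 0.145 0.012]
1.0 [0.273 0.59  0.405] [-0.     0.215  0.977  0.   ] 0.1734
```

View pics/top0.png

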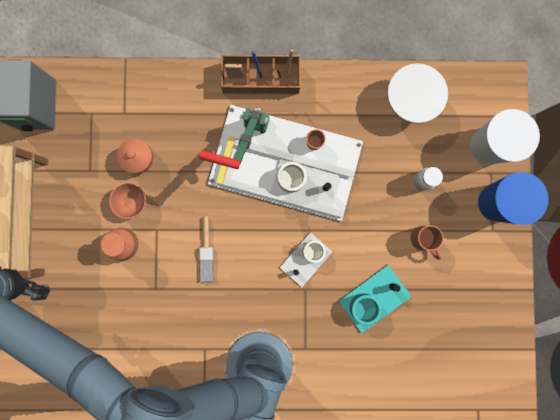

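View pics/side0.png

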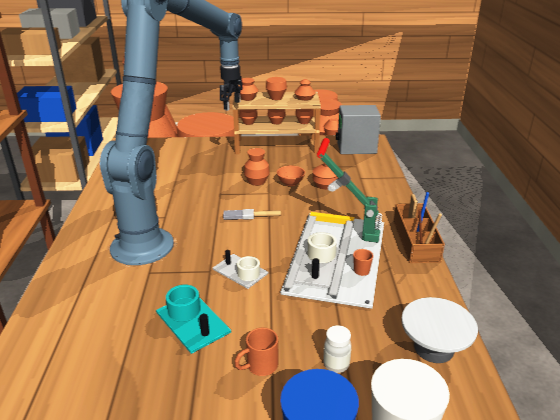

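The post has three look-alikes in the top view: (272,297), on a small white carrier lying on the table; (287,394), on the turquoise one; and (185,325), on the larger grey/white carrier in the press channel. By the description I choose (185,325). Next I fit the press pose and crop in on it.

```bash
cat > m.py <<'E'
from h import *
np.set_printoptions(precision=4,suppress=True)
p=ctrl.snapshot("top"); C=cloud(p); im=p["img"]; hsv=cv2.cvtColor(im,cv2.COLOR_RGB2HSV)
o=ctrl.cut_out(p,"press")[0]; m=o["pixels"]
z=C[...,2]
near=(abs(C[...,0]-.6)<.3)&(abs(C[...,1]+.05)<.35)
bed=near&(hsv[...,1]<50)&(z>.006)&(z<.04)&m
bed=cv2.morphologyEx(bed.astype(np.uint8),cv2.MORPH_OPEN,np.ones((3,3)))>0
R=cv2.minAreaRect(C[bed][:,:2].astype(np.float32)*1000); print("rect",R, cv2.boxPoints(R))
Y=near&(hsv[...,0]>20)&(hsv[...,0]<34)&(hsv[...,1]>140)&(z>.012)&(z<.09)
Y=cv2.morphologyEx(Y.astype(np.uint8),cv2.MORPH_OPEN,np.ones((2,2)))>0
print("yellow",Y.sum(),C[Y].mean(0),cv2.minAreaRect(C[Y][:,:2].astype(np.float32)*1000))
Rd=near&((hsv[...,0]<6)|(hsv[...,0]>174))&(hsv[...,1]>190)&(z>.2)&(z<.35)
print("red",Rd.sum(),C[Rd].mean(0),C[Rd][:,2].max(),cv2.minAreaRect(C[Rd][:,:2].astype(np.float32)*1000))
G=near&(hsv[...,0]>40)&(hsv[...,0]<85)&(hsv[...,1]>80)&(z>.13)&(z<.155)
print("green top",G.sum(),C[G].mean(0))
K=near&(im.max(-1)<60)&(z>.076)&(z<.088); K[:, :305]=0
print("post top",K.sum(),np.median(C[K],0) if K.any() else None)
for l in("cup","post","home","pivot"):
    for q in ctrl.place_of(p,l)[:3]: print(l,round(q["score"],2),q["pixel"],px2w(p,*q["pixel"],z={"cup":.012,"post":.052,"home":.052,"pivot":.12}[l]))
cv2.imwrite("pics/crop1.png",cv2.resize(im[90:235,190:380],None,fx=4,fy=4,interpolation=cv2.INTER_CUBIC)[:,:,::-1])
E
python3 m.py
```

```text
rect ((620.9591064453125, -78.50955200195312), (430.1121520996094, 259.8482666015625), 74.83037567138672) [[ 439.2868 -252.0739]
 [ 690.0807 -320.0703]
 [ 802.6314   95.0547]
 [ 551.8375  163.0512]]
yellow 4 [0.6799 0.0891 0.0334] ((679.6229248046875, 89.09822082519531), (5.316627025604248, 3.176287889480591), 8.967262268066406)m.py:14: RuntimeWarning: Mean of empty slice.
  print("red",Rd.sum(),C[Rd].mean(0),C[Rd][:,2].max(),cv2.minAreaRect(C[Rd][:,:2].astype(np.float32)*1000))
  ret = um.true_divide(
Traceback (most recent call last):
  File "m.py", line 14, in <module>
    print("red",Rd.sum(),C[Rd].mean(0),C[Rd][:,2].max(),cv2.minAreaRect(C[Rd][:,:2].astype(np.float32)*1000))
                                       ~~~~~~~~~~~~~~^^
ValueError: zero-size array to reduction operation maximum which has no identity
```

```bash
sed -i 's/hsv\[...,1\]>190)&(z>.2)/hsv[...,1]>150)\&(z>.2)/; s/print("red".*/print("red",Rd.sum(),C[Rd].mean(0) if Rd.any() else (hsv[159,212],C[159,205:235:5],C[164,205:238:6]))/' m.py
cat >> m.py <<'E'
c=np.array(R[0])/1000; b=cv2.boxPoints(R)/1000
y=b[3]-b[0]; y=y/np.linalg.norm(y); x=np.array([y[1],-y[0]])
O=c-.045*x+.120*y; np.savez("press.npz",O=O,x=x,y=y); print("press",O,x,y)
def loc(w): w=np.asarray(w)[...,:2]-O; return np.stack([w@x,w@y],-1)
for l in("cup","post","home","pivot","handle_grip"):
    for q in ctrl.place_of(p,l)[:3]: print(l,round(q["score"],2),loc(px2w(p,*q["pixel"],z={"cup":.012,"post":.052,"home":.052,"pivot":.12,"handle_grip":.292}[l])))
if K.any(): print("post local",loc(np.median(C[K],0)))
E
python3 m.py
```

```text
rect ((621.1295776367188, -78.674560546875), (429.3736267089844, 260.30938720703125), 74.67110443115234) [[ 438.8507 -251.3161]
 [ 689.8994 -320.1313]
 [ 803.4084   93.967 ]
 [ 552.3597  162.7822]]
yellow 4 [0.68   0.0891 0.033 ] ((679.8576049804688, 89.0908203125), (3.778707265853882, 3.2105143070220947), 2.119611978530884)
red 345 [0.5831 0.0991 0.302 ]
green top 96 [0.7268 0.0148 0.1446]
post top 26 [ 0.5391 -0.2011  0.0834]
cup 0.56 [144.9, 313.1] [ 0.6749 -0.1662  0.012 ]
post 0.96 [183.9, 321.0] [ 0.5486 -0.1864  0.052 ]
post 0.9 [273.0, 297.3] [ 0.2809 -0.1149  0.052 ]
post 0.89 [285.1, 393.8] [ 0.2456 -0.4036  0.052 ]
home 0.57 [173.9, 277.6] [ 0.5783 -0.0552  0.052 ]
press [0.6095 0.049 ] [ 0.9644 -0.2644] [0.2644 0.9644]
cup 0.56 [ 0.12   -0.1902]
post 0.96 [ 0.0035 -0.2431]
post 0.9 [-0.2735 -0.2449]
post 0.89 [-0.2313 -0.5327]
home 0.57 [-0.0025 -0.1087]
handle_grip 0.68 [-0.0364  0.0491]
post local [-0.0018 -0.2598]
```

View pics/crop1.png

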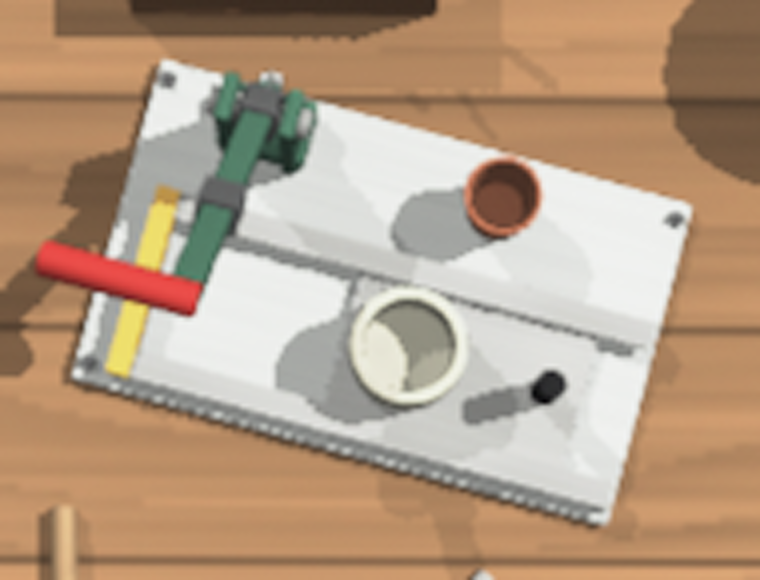

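The crop confirms the choice: the post at crop (385,548) is on the carrier in the press channel, with the cup beside it on the column side. I'll plan the approach now, with a high transit to clear the raised handle.

```bash
cat >> h.py <<'E'
np.set_printoptions(precision=4,suppress=True)
from scipy.spatial.transform import Rotation as Ro
try:
    f=np.load("press.npz"); O,x,y=f["O"],f["x"],f["y"]
except OSError: pass
def W(lx,ly,z): return np.append(O+lx*x+ly*y,z)
def L(w): d=np.asarray(w)[:2]-O; return np.array([d@x,d@y,w[2]])
def quat(s):
    Y=s*np.append(x,0); Z=np.array([0,0,-1.]); return np.roll(Ro.from_matrix(np.stack([np.cross(Y,Z),Y,Z],1)).as_quat(),1)
G=.155
def st(): s=ctrl.read_state(); print("t",round(s["time"],2),"L",L(s["eef_pos"])-[0,0,G],"F",s["ft_force"],"gap",round(s["finger_gap"],3)); return s
E
python3 - <<'E'
from h import *
pts={"hi":W(0,-.26,.5),"post":W(0,-.26,.06+G),"home":W(0,-.11,.06+G),"grip":W(-.037,.055,.292+G),"gripup":W(-.037,.055,.40+G),"down":W(-.11,.055,.12+G)}
for s in(1,-1):
    for k,v in pts.items():
        q=ctrl.inverse_kinematics(v,quat(s)); print(s,k,v,q if q is None else np.array(q))
E
```

```text
1 hi [ 0.5407 -0.2018  0.5   ] [-0.6466  0.3068  1.1437  1.698  -0.2875  1.3232  0.2836]
1 post [ 0.5407 -0.2018  0.215 ] [-0.451   0.7134  0.9493  1.9369 -0.7512  0.8938  0.6233]
1 home [ 0.5804 -0.0571  0.215 ] [-0.4572  0.5695  0.6007  1.9121 -0.4416  0.7939  0.1185]
1 grip [0.5883 0.1118 0.447 ] [-0.7801  0.2856  0.6328  1.7028 -0.1789  1.2117 -0.371 ]
1 gripup [0.5883 0.1118 0.555 ] [-0.7902  0.2172  0.6389  1.5507 -0.1304  1.4169 -0.41  ]
1 down [0.5179 0.1311 0.275 ] [-0.7951  0.3638  0.5482  2.0035 -0.2517  0.8399 -0.374 ]
-1 hi [ 0.5407 -0.2018  0.5   ] [-0.7621  0.4663  1.3958  1.7007 -0.4681  1.3762 -2.6983]
-1 post [ 0.5407 -0.2018  0.215 ] [-0.6467  1.1153  1.3623  1.943  -1.1994  1.2312 -2.2256]
-1 home [ 0.5804 -0.0571  0.215 ] [ 0.9418  0.9545 -1.2529  1.8465  1.0101  1.1562  2.1922]
-1 grip [0.5883 0.1118 0.447 ] [-0.4434  0.2536  0.2218  1.6871 -0.0591  1.2074  2.6666]
-1 gripup [0.5883 0.1118 0.555 ] [-0.4975  0.1966  0.2845  1.5374 -0.0555  1.4156  2.6644]
-1 down [0.5179 0.1311 0.275 ] [-0.4122  0.3264  0.0999  1.9859 -0.0433  0.8314  2.5857]
```

```bash
python3 - <<'E'
from h import *
ctrl.line_to([.273,.59,.56],speed=.2); st()
ctrl.movej([.36,.2,0,1.54,0,1.4,.15]); s=st(); print(s["eef_pos"],s["tcp_rot"],quat(1))
for v in (W(0,-.26,.5),W(0,-.26,.30),W(0,-.26,.06+G),W(0,-.11,.06+G)):
    q=ctrl.inverse_kinematics(v,quat(1)); print(None if q is None else np.array(q))
ctrl.move_pose(W(0,-.26,.42),quat(1)); st()
p=ctrl.snapshot("wrist"); pickle.dump(p,open("w1.pkl","wb")); C=cloud(p)
for q in ctrl.place_of(p,"post")[:3]: print(q["score"],q["pixel"],L(px2w(p,*q["pixel"],z=.052)))
K=(p["img"].max(-1)<60)&(abs(C[...,2]-.082)<.006)
print(K.sum(),[L(C[K].mean(0)),L(C[K].min(0)),L(C[K].max(0))] if K.any() else 0)
cv2.imwrite("pics/w1.png",p["img"][:,:,::-1])
E
```

```text
t 2.58 L [-0.4676  0.4326  0.4033] F [ 0.429  -0.5315 -0.582 ] gap 0.997
t 5.67 L [ 0.0163 -0.3031  0.3915] F [-0.2054 -0.3383  0.821 ] gap 0.996
[ 0.545  -0.2477  0.5465] [0.0005 0.7766 0.63   0.0006] [0.     0.7951 0.6065 0.    ]
[ 0.3091  0.1791 -0.0267  1.6589  0.0049  1.3037  0.0139]
[ 0.3109  0.3641 -0.0299  1.8635  0.0135  0.9142  0.0071]
[ 0.3095  0.4863 -0.0286  1.902   0.0195  0.7535  0.0024]
[ 0.1235  0.4985 -0.1162  1.8835  0.0802  0.764  -0.3042]
t 6.27 L [ 0.0007 -0.2601  0.266 ] F [ 0.3925 -1.2075  0.0804] gap 0.999
0.83 [159.2, 21.8] [-0.2568 -0.2358  0.052 ]
0.79 [185.1, 275.5] [-0.0007 -0.2626  0.052 ]
0.41 [391.6, 231.1] [-0.0587 -0.5384  0.052 ]
505 [array([ 0.0691, -0.2962,  0.0821]), array([ 0.0655, -0.5318,  0.0762]), array([ 0.2463, -0.1815,  0.0871])]
```

View pics/w1.png

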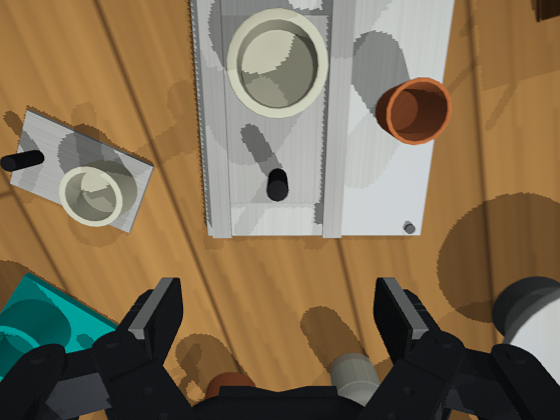

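The wrist view shows the post at (row 185, col 276). It is centred between the jaws at (0,-0.262) in the press frame, and the cup at (110,415) is clear. Descend, grip and slide.

```bash
python3 - <<'E'
from h import *
print(ctrl.line_to(W(0,-.261,.12+G),quat(1),speed=.15))
print("touch",ctrl.line_to(W(0,-.261,.058+G),speed=.06,guard=10)); st()
ctrl.gripper_close(); s=st()
w=np.array(s["eef_pos"]); l=L(w)
print("hit",ctrl.line_to(W(0,-.135,w[2]),speed=.08,guard=25)); st()
print("hit",ctrl.line_to(W(0,-.105,w[2]),speed=.03,guard=18)); st()
ctrl.pause(.3); st()
p=ctrl.snapshot("side"); cv2.imwrite("pics/s1.png",p["img"][:,:,::-1])
E
```

```text
False
touch False
t 8.67 L [ 0.0003 -0.261   0.0585] F [-0.0879  0.4284  1.0984] gap 0.998
t 9.28 L [ 0.0002 -0.261   0.0583] F [-0.087   0.0611  1.8699] gap 0.243
hit False
t 11.0 L [ 0.0002 -0.1377  0.0583] F [-1.3881 -5.148   1.5916] gap 0.243
hit False
t 12.15 L [ 0.0006 -0.1101  0.0583] F [-1.2604 -9.0247  2.9921] gap 0.241
t 12.45 L [ 0.0006 -0.1101  0.0583] F [-1.2073 -9.2008  2.968 ] gap 0.236
```

View pics/s1.png

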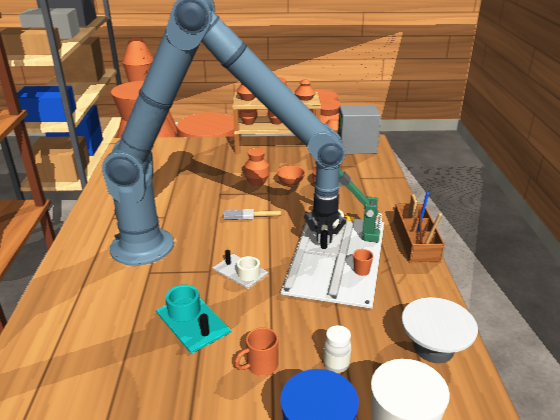

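The carrier seems to have reached the stop: the force is rising and the gripper is 5 mm short of its commanded position. I push further to confirm.

```bash
python3 - <<'E'
from h import *
z=.058+G
print("hit",ctrl.line_to(W(0,-.096,z),speed=.03,guard=22)); st()
ctrl.pause(.3); st()
p=ctrl.snapshot("top"); C=cloud(p)
for q in ctrl.place_of(p,"post")[:3]: print(q["score"],q["pixel"],L(px2w(p,*q["pixel"],z=.052)))
E
```

```text
hit False
t 12.95 L [ 0.0011 -0.1084  0.0583] F [ -6.475  -18.955    8.0151] gap 0.243
t 13.25 L [ 0.0011 -0.1084  0.0583] F [ -6.163  -18.8418   7.6311] gap 0.242
0.76 [273.3, 295.6] [-0.2757 -0.2402  0.052 ]
```

The force rose to about 20 N with only 1.7 mm of movement, so the carrier is against the stop. Release, lift and check.

```bash
python3 - <<'E'
from h import *
ctrl.open_gripper(); st()
ctrl.line_to(W(0,-.11,.26+G),quat(1),speed=.15)
p=ctrl.snapshot("wrist"); C=cloud(p)
for q in ctrl.place_of(p,"post")[:3]: print(q["score"],q["pixel"],L(px2w(p,*q["pixel"],z=.052)))
cv2.imwrite("pics/w2.png",p["img"][:,:,::-1])
ctrl.line_to(W(0,-.11,.42+G),speed=.2)
q=ctrl.inverse_kinematics(W(-.037,.055,.40+G),quat(1)); print(np.array(q)); st()
E
```

```text
t 13.99 L [-0.0001 -0.0954  0.0579] F [ 0.3318 -0.9762  0.382 ] gap 1.003
0.93 [185.1, 281.6] [ 0.003  -0.1106  0.052 ]
0.65 [284.6, 52.7] [-0.2544 -0.2259  0.052 ]
[-0.1137  0.2056 -0.1694  1.5181  0.0348  1.4209 -0.5523]
t 16.54 L [-0.0002 -0.11    0.4183] F [-0.1705  0.0144 -1.1556] gap 0.996
```

View pics/w2.png

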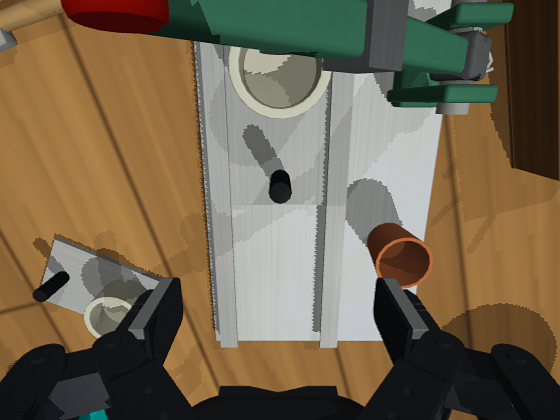

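The post is at (185,281), which is (0.003,-0.111): home. The cup is untouched. Now the handle, seen from above first.

```bash
python3 - <<'E'
from h import *
ctrl.move_pose(W(-.037,.055,.40+G),quat(1))
p=ctrl.snapshot("top"); C=cloud(p)
p=ctrl.snapshot("wrist"); C=cloud(p); hsv=cv2.cvtColor(p["img"],cv2.COLOR_RGB2HSV)
R=((hsv[...,0]<6)|(hsv[...,0]>174))&(hsv[...,1]>150)&(C[...,2]>.27)&(C[...,2]<.33)
P=np.array([L(w) for w in C[R]]); print(len(P))
if len(P): print(P.mean(0),P.min(0),P.max(0)); print("axis fit x vs y",np.polyfit(P[:,1],P[:,0],1))
cv2.imwrite("pics/w3.png",p["img"][:,:,::-1]); st()
E
```

```text
4235
[-0.0376  0.0465  0.3019] [-0.0491 -0.0109  0.2898] [-0.0261  0.0938  0.3061]
axis fit x vs y [-0.0044 -0.0374]
t 17.36 L [-0.0359  0.0528  0.3994] F [-0.1006 -1.0534  0.1966] gap 0.996
```

View pics/w3.png

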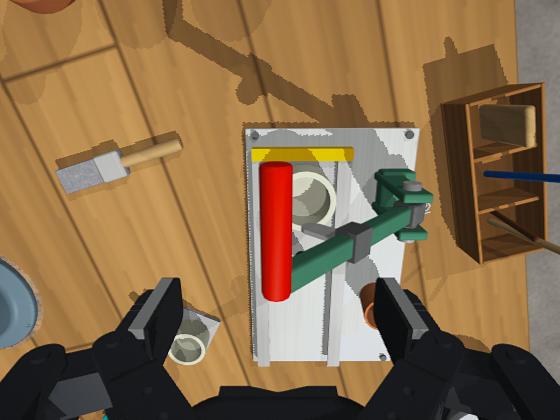

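The handle lies in columns 260–293, rows 160–300, and matches the press model to within 1 mm. Grip it and follow the arc.

```bash
python3 - <<'E'
from h import *
a=lambda q:W(.130-.240*np.cos(.8-q),.055,.120+.240*np.sin(.8-q)+G)
print("touch",ctrl.line_to(a(0),quat(1),speed=.1,guard=12)); st()
ctrl.gripper_close(); st()
for q in np.linspace(.1,.8,8):
    ctrl.line_to(a(q),speed=.08); s=ctrl.read_state(); l=L(s["eef_pos"])
    print(round(q,2),l-[0,0,G],s["ft_force"],"q_est",.8-np.arcsin((l[2]-G-.12)/.24))
    if np.linalg.norm(s["ft_force"])>50: break
ctrl.pause(.2); st()
p=ctrl.snapshot("side"); cv2.imwrite("pics/s2.png",p["img"][:,:,::-1])
E
```

```text
touch False
t 18.58 L [-0.0369  0.0552  0.2932] F [ 0.0467 -0.1909 -0.4062] gap 0.999
t 19.18 L [-0.0378  0.0551  0.2923] F [-3.4481  0.0126  1.9476] gap 0.256
0.1 [-0.0534  0.055   0.2761] [-2.9695  0.018   7.7249] q_est 0.09206938372430074
0.2 [-0.0681  0.055   0.2569] [-4.7894 -1.2318  6.9579] q_est 0.19319517763879646
0.3 [-0.0808  0.0551  0.2362] [-5.0842 -0.8203  9.1953] q_est 0.2947109067841056
0.4 [-0.0914  0.0551  0.2143] [-5.5414 -1.0667  8.4547] q_est 0.39612801608138115
0.5 [-0.0997  0.0551  0.1916] [-5.8337  0.1013  9.1077] q_est 0.49711497987260445
0.6 [-0.1057  0.0551  0.1682] [-5.6724 -1.1614  8.5599] q_est 0.5978241482350117
0.7 [-0.1093  0.0551  0.1444] [-5.2976 -0.8369  7.9805] q_est 0.6983585736335152
0.8 [-0.1105  0.0551  0.1204] [-5.9023 -0.6397  8.4511] q_est 0.7983547472020431
t 22.98 L [-0.1106  0.0551  0.1206] F [-6.2127  0.0954  9.1913] gap 0.254
```

View pics/s2.png

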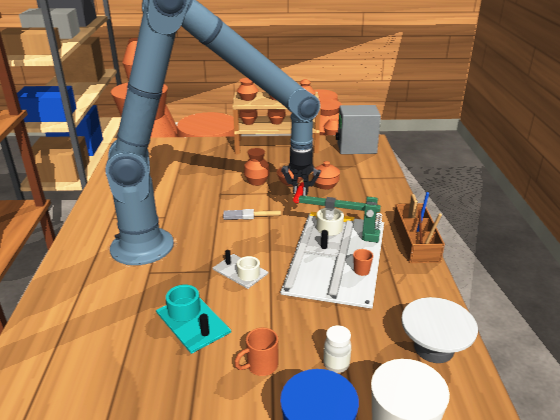

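The arm is level, the template is in the mould, and the handle is gripped at (190,298). I press a few mm more to confirm the stop, check the carrier, and hand in.

```bash
python3 - <<'E'
from h import *
print(ctrl.line_to(W(-.110,.055,.114+G),speed=.03,guard=20)); ctrl.pause(.3); s=st()
p=ctrl.snapshot("side")
for q in ctrl.place_of(p,"post")[:3]: print(q["score"],q["pixel"],L(px2w(p,*q["pixel"],z=.052)))
print("expected home px",w2px(p,W(0,-.11,.052)))
l=L(s["eef_pos"])
if abs(l[2]-G-.12)<.008 and s["finger_gap"]>.2: ctrl.finish_job(); print("handed in")
E
```

```text
True
t 23.57 L [-0.1104  0.0554  0.1193] F [-4.6888 -1.4477 14.1939] gap 0.265
0.95 [236.3, 324.8] [ 0.0004 -0.0953  0.052 ]
0.91 [325.0, 200.3] [-0.2396 -0.5525  0.052 ]
0.78 [256.2, 225.7] [-0.2692 -0.2654  0.052 ]
expected home px [238.9, 323.9]
the job is handed in; nothing more can be done
handed in
```

The job is handed in at about 24 s: the carrier is up against the yellow end stop, and the gripper is holding the red handle down at the arm's lower stop. No verdict is reported, so these are my own last checks.

**What I did:** I gripped the black post on the carrier in the press channel and slid it about 150 mm to the end stop. The stop showed as about 20 N of force with only 1.7 mm more movement. I then released it, gripped the red handle and followed its arc down.

**Checks that agreed:**
- **Carrier:** the wrist camera put the post at -110.6 mm along the channel, against -110 mm for home, after I let go of it.
- **Handle:** the gripper's height puts the arm at about 0.80 rad. When I pressed a few mm further, the force rose at the stop (the 20 N guard tripped, settling at about 14 N upward) and the handle moved only about 1 mm.
- **Bystanders:** none looked moved in the last side view; I did not measure their positions.

**Check that disagreed slightly:** the last side-camera detection put the post 2.6 pixels from where home should appear, about 15 mm further towards the stop. The carrier can't go past the stop, and that camera's view is shallow. I took it as detection error and kept the wrist reading.

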